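Load the packing-block magazine

ROBOT

A 6-joint arm with a two-finger parallel gripper is mounted at the origin on a cart in front of the work surface, level with it; the furniture and walls round the work are solid. World frame = base frame: x ahead of the robot, y to its left, z up, the work surface at z = 0. Lengths are in m, angles in rad, forces in N, time in s.
With the tool pointing down it reaches from about 0.3 to 0.875 m from the base axis. Payload 6.4 kg.
Tool frame: the origin (TCP) lies midway between the tips of the shut fingers; the grasp point (between the pads) lies 19 mm behind it; z points along the fingers, y is the direction in which the jaws open and shut (so a half turn about z gives the same grasp; the last joint's range is limited). The gripper opens to 85 mm and grips with 20 to 120 N. Pads are 22 mm wide; open, the fingers measure 114 mm over their backs; the gripper's body (76 mm by 85 mm) begins 54 mm behind the grasp point. The pads swing forward as they close: fully open they stand 13 mm farther back than shut.
Start: joints at [-1.416, 0.181, 1.607, -0, 1.354, -0.206], TCP at [0.203, -0.538, 0.231] pointing down, gripper open.
Joint ranges: [-2.99, 2.99], [-0.89, 2.07], [0.3, 2.58], [-1.14, 4.28], [0, 2.63], [-3.12, 3.12]. Speed limits (rad/s): [2.57, 2.57, 3.01, 3.14, 3.14, 3.14].

INTERFACE

Orientations are given as a unit quaternion [w, x, y, z].
In Python, from bench import get_obs, camera, hand_in gives the robot as it stands.
- The arm moves only by the tool drive_tool, never from a script. Its argument "deltas" is a list of rows, each a list of 2 entries, a list of its own where there are three numbers: the shift along the world's x, y, z in m, then the turn about the world's z in rad. A call has 1 to 10 rows; each row shifts and turns the pose as measured when the row begins; what a row does not reach is not made up. A row lasts 1/10 s, in which the tool goes at most 50 mm and 8.59 degrees, less where a joint would pass 70% of its speed; a pose out of reach is approached as far as the arm can. A call is refused whole if a number of a shift passes 0.05 or a number of a turn 0.15, either way. A call with a gripper value outside its range is refused whole. "gripper" is the opening, from 0 (shut) to 1 (fully open), set as the call begins (left out, the last holds). The fingers move at their own pace and stop on an object; the grip force is fixed at half the most. Time passes only in rows, so rows that do not move let the fingers close. It gives the time, the measured TCP pose, the force and the opening at its end, in the units of the state.
- get_obs(): the state, without advancing time (a new reading comes with each control period).
- camera(name): name is "scene" or "top"; returns a dict with "frame" (480x640x3 uint8, red, green, blue), "fx", "fy", "cx", "cy" (pixels), "eye" and "attitude" of the camera in the world. Camera axes: x right, y down, z forward; pixel columns grow to the right and rows downward; lengths in m; the calibration is good to about 2 mm. A picture is of the moment at which its call begins. There is no depth.
- hand_in(): hands the job in, once; it reports no verdict.
The state is a dict: "time_s": time; "q": joint angles; "dq": joint speeds; "joint_efforts": joint torques, N m; "eef_pos": TCP position; "eef_rot": TCP orientation; "wrist_force": force on the tool from outside, world axes, zero at the start; "torque": the same for the moment, N m; "opening": opening from 0.0 (shut) to 1.0 (fully open).
Only numpy, scipy, OpenCV 4.12 (cv2) and the standard library are available. Lean on these libraries where they do the work, as an engineer would, in place of code of your own. Each camera call takes 0.05 s, during which the arm holds its last target.

TASK

Load the two full-length pine packing blocks into the spring-loaded magazine on the bench, one after the other: push each one down, lying flat, until both sprung lips have snapped back over its ends, so that the second lies on the first and the lips hold both down. Leave the shorter wooden offcut where it lies.

Things in the scene. Friction and masses are not known exactly. Their poses are not given: they have to be found in the camera images.
- magazine: Grey steel magazine fixed to the bench, open on top, foot 104 x 186 mm, 153 mm tall. Origin: centre of its underside; z up. A block lies in it flat, its length along the magazine's y: 120 mm between end walls, 64 mm across x between four corner guides (flared above z = 125 mm to 90 mm; ends to 150 mm). Both long sides are open for 68 mm in the middle: fingers holding a block's middle pass down there.
- lips (a point): Centre of the pocket at the lip tips, 114 mm above the bench; axes as the magazine's. At each end a sprung steel lip, 36 mm wide, slants down and in from z = 143 mm to its tip here, 36 mm from centre. Push a block through (about 12 N) until its top is 15 mm below this point: the lips snap in over it. Let go. A follower plate, top 2 mm below, gives way 60 mm (1.5 to 6 N) and lifts the block against the lips.
- block_a: Full-length pine packing block, 44 x 100 x 19 mm (x, y, z), 50 g, lying flat on the bench. Origin: centre of its underside. Grasp it across the 44 mm (its x axis). Same as block_b; either may go in first.
- block_b: Full-length pine packing block, 44 x 100 x 19 mm (x, y, z), 50 g, lying flat on the bench. Origin: centre of its underside. Grasp it across the 44 mm (its x axis). Same as block_a.
- offcut: Bystander: a shorter wooden offcut, 44 x 60 x 19 mm (x, y, z), too short for the magazine. Origin: centre of its underside.

How it is judged:
On the way, in this order (a step that is already met when the one before it is completed fails the run):
1. one block, and only one, is below the lips of the magazine ((((z of block_a in the frame of magazine between 0.03 and 0.101 m and horizontal distance between block_a and magazine below 0.018 m and angle between block_a's own z axis and vertical below 0.12 rad) and not (z of block_b in the frame of magazine between 0.03 and 0.101 m and horizontal distance between block_b and magazine below 0.018 m and angle between block_b's own z axis and vertical below 0.12 rad)) or ((z of block_b in the frame of magazine between 0.03 and 0.101 m and horizontal distance between block_b and magazine below 0.018 m and angle between block_b's own z axis and vertical below 0.12 rad) and not (z of block_a in the frame of magazine between 0.03 and 0.101 m and horizontal distance between block_a and magazine below 0.018 m and angle between block_a's own z axis and vertical below 0.12 rad)))), for 0.2 s.
2. both blocks are below the lips (z of block_a in the frame of magazine between 0.03 and 0.101 m and horizontal distance between each of block_a, block_b and magazine below 0.018 m and angle between each of block_a, block_b's own z axis and vertical below 0.12 rad and z of block_b in the frame of magazine between 0.03 and 0.101 m), for 0.2 s.
At the end, for the whole second after the job is handed in: Both full-length blocks lie flat (within 0.12 rad) in the magazine's pocket, their centres within 18 mm of its axis and their undersides less than 101 mm above the bench, so below the lips, and at rest. The short offcut is where it was, within 30 mm (all of step 2 and linear speed of each of block_a, block_b below 0.02 m/s); the robot touches nothing.
It fails at once if the short offcut is moved by more than 30 mm (distance of offcut from where it was at the start of the episode above 0.03 m).
It also fails if it takes over 61 s, if anything falls off the work surface, if the arm or the gripper's body presses on something with over 40 N, if the wrist force passes 120 N, or if a joint passes its speed limit or range.

## Working session

There is one attempt and no reset: what is moved stays moved. The work goes in short steps, Python scripts to look and compute and a tool call to move; the robot and the scene stay as the last step left them, time stands still between calls to the robot, and variables do not carry over. Pictures are saved under pics/ and viewed, and the job is handed in when it is done.

Besides the shell and the picture viewer there is one more tool, called after ">>>" by a JSON object that holds its "fn" and its "kwargs". drive_tool: Moves the arm, as the interface text tells. Its arguments: {"type":"object","properties":{"deltas":{"type":"array","items":{"type":"array"}},"gripper":{"type":"number"}},"required":["deltas"]}

```bash
mkdir -p pics; ls; python3 - <<'E'
from bench import get_obs,camera
import cv2,numpy as np
for n in("scene","top"):
    c=camera(n);cv2.imwrite(f"pics/{n}0.png",c["frame"][:,:,::-1]);np.save(f"{n}0.npy",c,allow_pickle=True)
    print({k:v for k,v in c.items() if k!="frame"})
print(get_obs())
E
```

```text
pics
{'fx': 491.0109702415337, 'fy': 491.0109702415337, 'cx': 327.04052483587475, 'cy': 234.51896678153815, 'eye': array([-0.15981943,  0.49936738,  0.95421971]), 'attitude': array([ 0.15836958, -0.38515775,  0.83885428, -0.35056536])}
{'fx': 460.59651666898935, 'fy': 460.59651666898935, 'cx': 326.65049777313277, 'cy': 241.0243415699798, 'eye': array([ 0.37252109, -0.03190476,  0.9996118 ]), 'attitude': array([ 0.03193193, -0.69741603,  0.71481003, -0.04047056])}
{'time_s': 0.1, 'q': array([-1.41634358e+00,  1.81488432e-01,  1.60792019e+00,  1.15255784e-05,
        1.35380097e+00, -2.06305237e-01]), 'dq': array([-0.00126512, -0.00303242, -0.00347084, -0.00092533, -0.00156532,
        0.00043653]), 'joint_efforts': array([ 1.88544104e-04, -4.45883131e+01, -3.52236557e+01, -2.68851645e-04,
        4.22600584e-03,  2.12771505e-05]), 'eef_pos': array([ 0.20290335, -0.53747207,  0.23045616]), 'eef_rot': array([-8.08054432e-04,  9.83775673e-01,  1.79401145e-01,  2.65830437e-05]), 'wrist_force': array([-0.69833765,  0.20841576, -0.84046081]), 'torque': array([0.04548342, 0.02060451, 0.02014879]), 'opening': 0.9994976854065248}
```

View pics/top0.png

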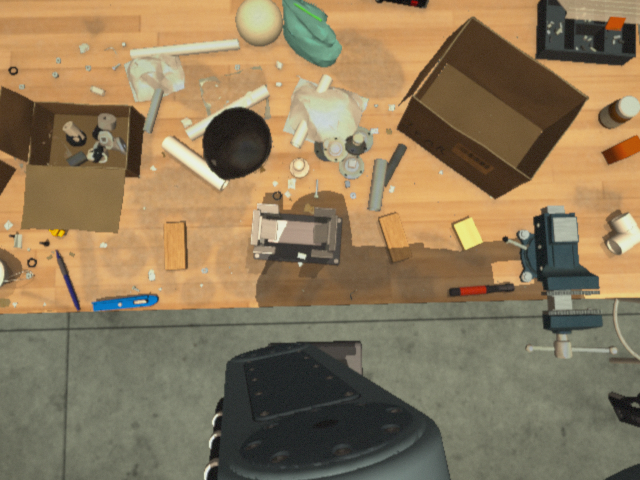

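View pics/scene0.png

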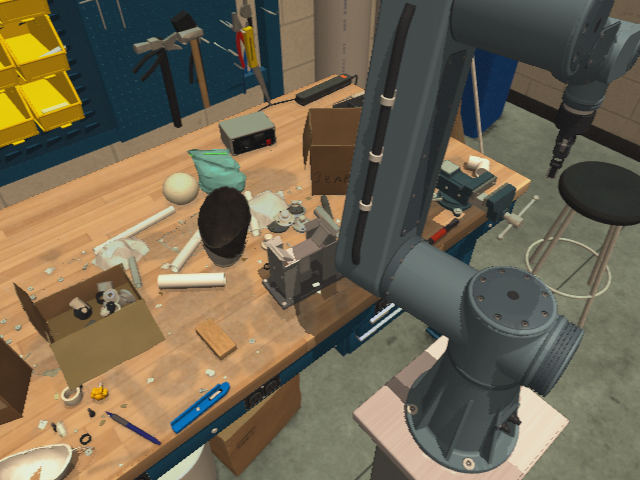

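The top view shows two pine blocks at about (175,246) and (395,237), the magazine around (297,235), and a yellow 25x30 px piece at (468,233). I'll zoom in and measure.

```bash
cat > h.py <<'E'
import numpy as np,cv2
from scipy.spatial.transform import Rotation as R
def rot(c):
    a=np.array(c["attitude"]);return R.from_quat([a[1],a[2],a[3],a[0]]).as_matrix()
def ray(c,u,v,z):
    d=rot(c)@np.array([(u-c["cx"])/c["fx"],(v-c["cy"])/c["fy"],1]);e=np.array(c["eye"]);return e+d*(z-e[2])/d[2]
def proj(c,p):
    q=rot(c).T@(np.array(p)-c["eye"]);return np.array([c["cx"]+c["fx"]*q[0]/q[2],c["cy"]+c["fy"]*q[1]/q[2]])
def load(n):return np.load(n+".npy",allow_pickle=True).item()
E
python3 - <<'E'
from h import *
c=load("top0");f=c["frame"][:,:,::-1]
print(ray(c,320,240,0),ray(c,330,240,0),ray(c,320,250,0))
cv2.imwrite("pics/magz.png",cv2.resize(f[185:285,230:360],None,fx=6,fy=6,interpolation=cv2.INTER_CUBIC)[:600,:780])
cv2.imwrite("pics/blz.png",np.hstack([cv2.resize(f[205:285,150:200],None,fx=6,fy=6),cv2.resize(f[205:285,375:455],None,fx=6,fy=6)])[:, :780])
cv2.imwrite("pics/yel.png",cv2.resize(f[200:280,440:540],None,fx=6,fy=6))
E
```

```text
[ 0.47772253 -0.03083706  0.        ] [ 0.47719773 -0.05265385  0.        ] [ 0.4558372 -0.0303181  0.       ]
```

View pics/magz.png

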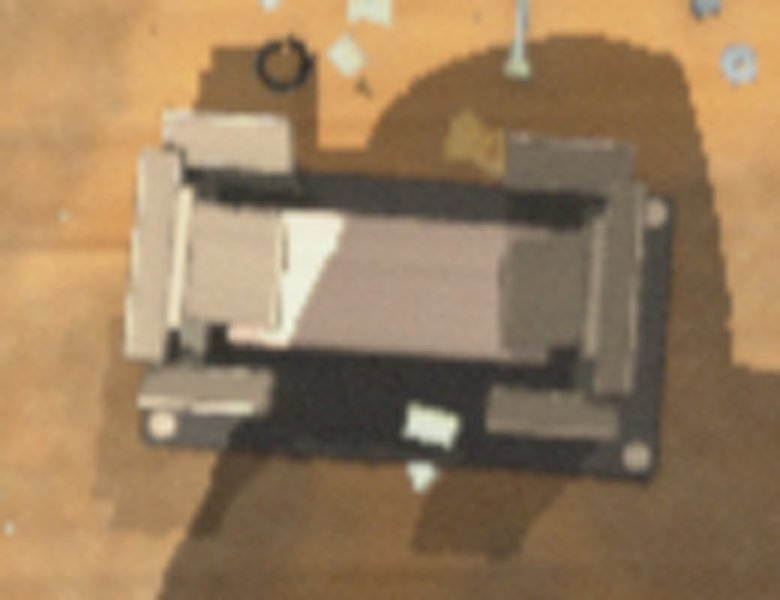

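View pics/blz.png

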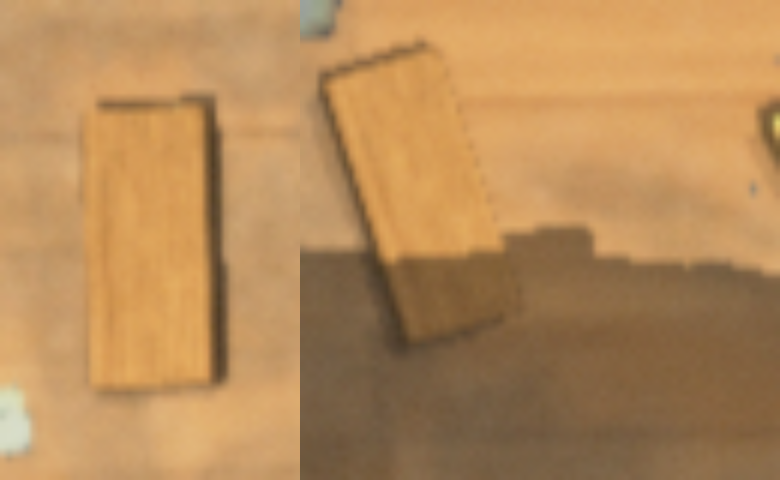

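View pics/yel.png

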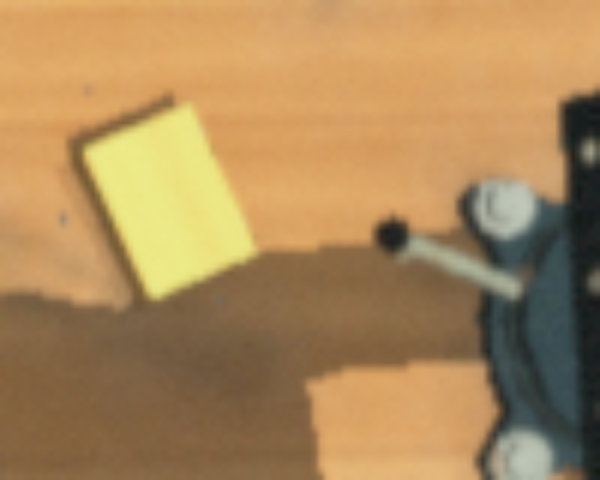

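```bash
python3 - <<'E'
from h import *
c=load("top0")
def P(pts,o,z):
    return np.array([ray(c,x/6+o[0]-.4,y/6+o[1]-.4,z) for x,y in pts])
def rep(n,Q):
    e=[np.linalg.norm(Q[i]-Q[(i+1)%4]) for i in range(4)]
    l=(Q[3]-Q[0])+(Q[2]-Q[1]) ; print(n,Q.mean(0).round(4),np.round(e,4),"axis yaw 0->3",np.arctan2(l[1],l[0]).round(4))
rep("A",P([(91,104),(207,102),(211,383),(92,388)],(150,205),.019))
rep("B",P([(24,76),(132,44),(218,316),(109,344)],(375,205),.019))
rep("off",P([(83,150),(190,104),(257,251),(152,299)],(440,200),.019))
for z in(0,.008):
  Q=P([(672,197),(655,480),(140,442)],(230,185),z)
  print(z,Q.round(4),np.linalg.norm(Q[0]-Q[1]),np.linalg.norm(Q[1]-Q[2]),"ctr",(Q[0]+Q[2])/2,"ydir",np.arctan2(*(Q[2]-Q[1])[[1,0]]))
for z in(.143,.153):
  Q=P([(140,148),(645,183),(630,395),(125,357)],(230,185),z);rep("ends%g"%z,Q)
  Q=P([(164,110),(634,143),(616,438),(137,410)],(230,185),z);rep("guides%g"%z,Q)
# lip tips
Q=P([(285,212),(500,232),(497,360),(272,347)],(230,185),.114);rep("lips",Q)
E
```

```text
A [0.4721 0.279  0.019 ] [0.0412 0.1004 0.0419 0.1013] axis yaw 0->3 -3.1243
B [ 0.4784 -0.1912  0.019 ] [0.0407 0.1022 0.0403 0.1006] axis yaw 0->3 -2.8752
off [ 0.4831 -0.3495  0.019 ] [0.0425 0.0577 0.042  0.0585] axis yaw 0->3 -2.7636
0 [[ 0.5264 -0.0794  0.    ]
 [ 0.4231 -0.0703  0.    ]
 [ 0.4414  0.1156  0.    ]] 0.10370180258519572 0.18675967768261184 ctr [0.48386914 0.01808682 0.        ] ydir 1.472519224608922
0.008 [[ 0.5251 -0.079   0.008 ]
 [ 0.4227 -0.07    0.008 ]
 [ 0.4408  0.1144  0.008 ]] 0.10287186598402681 0.18526502003667575 ctr [0.48297801 0.01768674 0.008     ] ydir 1.4725192246089223
ends0.143 [0.4833 0.0176 0.143 ] [0.1586 0.0669 0.1574 0.0659] axis yaw 0->3 3.0531
guides0.143 [0.482  0.0168 0.143 ] [0.1478 0.093  0.1489 0.0946] axis yaw 0->3 3.0488
ends0.153 [0.482  0.0171 0.153 ] [0.1568 0.0661 0.1556 0.0651] axis yaw 0->3 3.0531
guides0.153 [0.4807 0.0162 0.153 ] [0.1461 0.0919 0.1471 0.0935] axis yaw 0->3 3.0488
lips [0.4814 0.0183 0.114 ] [0.0698 0.0416 0.0725 0.044 ] axis yaw 0->3 3.0634
```

Magazine is at about (0.483, 0.0176), long axis at 1.475 rad. B is at (0.478,-0.191), long axis 0.266 rad; A is at (0.472, 0.279), long axis -0.017 rad. The yellow piece measures 42x58 mm, so it is the offcut. I'll start with B.

>>> {"fn": "drive_tool", "kwargs": {"deltas": [[[0.03,0.038,0],-0.01],[[0.03,0.038,0],-0.01],[[0.03,0.038,0],-0.01],[[0.03,0.038,0],-0.01],[[0.03,0.038,0],-0.01],[[0.03,0.038,0],-0.01],[[0.03,0.038,0],-0.01],[[0.03,0.038,0],-0.01],[[0.03,0.038,0],-0.01]], "gripper": 1.0}}

```text
time_s: 1.0
eef_pos: [0.4739, -0.1859, 0.227]
eef_rot: [-0.002, 0.992, 0.127, -0.001]
wrist_force: [0.7, -0.5, -0.6]
opening: 0.994
```

>>> {"fn": "drive_tool", "kwargs": {"deltas": [[[0.004,-0.005,-0.03],0.01],[[0,0,-0.04],0],[[0,0,-0.04],0],[[0,0,-0.035],0],[[0,0,0],0]]}}

```text
time_s: 1.5
eef_pos: [0.4821, -0.1823, 0.0786]
eef_rot: [-0.002, 0.99, 0.139, 0.001]
wrist_force: [-1.6, 1.4, -0.5]
opening: 0.998
```

```bash
cat > s.py <<'E'
from h import *
from bench import get_obs,camera
import sys
def st():
    o=get_obs();q=o["eef_rot"];print(o["time_s"],o["eef_pos"].round(4),"jaw",round(float(2*np.arctan2(q[2],q[1])-np.pi/2),4),o["wrist_force"].round(1),round(o["opening"],3))
st()
if len(sys.argv)>2:
    n=sys.argv[1];c=camera(n);np.save(sys.argv[2]+".npy",c,allow_pickle=True);f=c["frame"][:,:,::-1]
    x0,y0,x1,y1=map(int,sys.argv[3:7]);k=min(800/(x1-x0),600/(y1-y0))
    cv2.imwrite(f"pics/{sys.argv[2]}.png",cv2.resize(f[y0:y1,x0:x1],None,fx=k,fy=k,interpolation=cv2.INTER_CUBIC)[:600,:800]);print(k)
E
python3 s.py top t1 340 180 460 270
```

```text
1.5 [ 0.4821 -0.1823  0.0786] jaw -1.2921 [-1.6  1.4 -0.5] 0.998
6.666666666666667
```

View pics/t1.png

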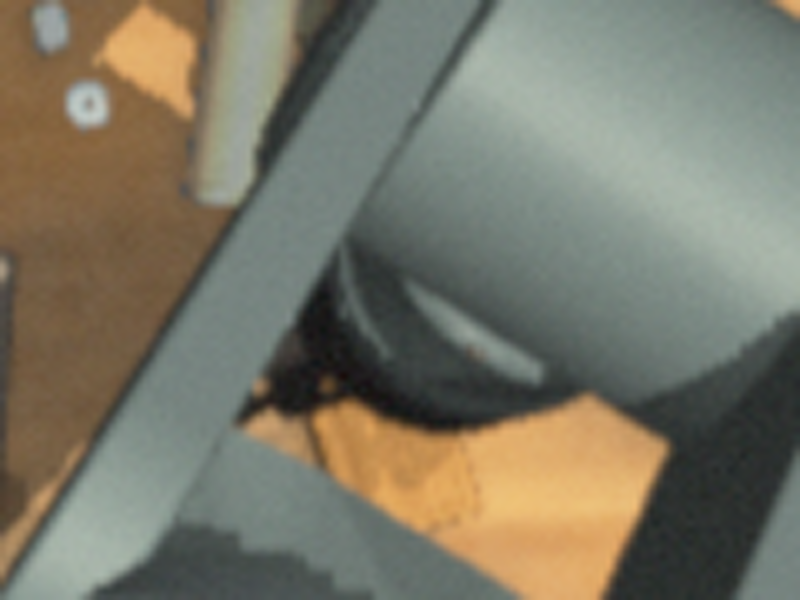

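The arm hides most of the block from the top; the visible lower end is around crop (400,450), where expected. I'll correct the offset and go down.

>>> {"fn": "drive_tool", "kwargs": {"deltas": [[[-0.003,-0.009,-0.02],-0.012],[[0,0,-0.02],0],[[0,0,-0.015],0],[[0,0,-0.01],0],[[0,0,0],0]]}}

```text
time_s: 2.05
eef_pos: [0.4867, -0.1972, 0.0233]
eef_rot: [0.004, 0.991, 0.133, 0.008]
wrist_force: [0.1, -0.2, -0.3]
opening: 1.005
```

```bash
python3 s.py
```

```text
2.05 [ 0.4867 -0.1972  0.0233] jaw -1.3049 [ 0.1 -0.2 -0.3] 1.005
```

>>> {"fn": "drive_tool", "kwargs": {"deltas": [[[-0.006,0.004,-0.01],0],[[0,0,0],0]]}}

```text
time_s: 2.25
eef_pos: [0.4813, -0.1935, 0.0142]
eef_rot: [0.005, 0.991, 0.133, 0.009]
wrist_force: [-0.6, -0.2, -0.4]
opening: 0.996
```

```bash
python3 s.py;python3 s.py
```

```text
2.25 [ 0.4813 -0.1935  0.0142] jaw -1.3047 [-0.6 -0.2 -0.4] 0.996
2.25 [ 0.4813 -0.1935  0.0142] jaw -1.3047 [-0.6 -0.2 -0.4] 0.996
```

>>> {"fn": "drive_tool", "kwargs": {"deltas": [[[-0.003,0.002,-0.007],0],[[0,0,-0.004],0],[[0,0,0],0]]}}

```text
time_s: 2.55
eef_pos: [0.4787, -0.1915, 0.0034]
eef_rot: [0.006, 0.991, 0.133, 0.009]
wrist_force: [-0.2, 0.6, 0.7]
opening: 1.003
```

```bash
python3 s.py
```

```text
2.55 [ 0.4787 -0.1915  0.0034] jaw -1.3043 [-0.2  0.6  0.7] 1.003
```

>>> {"fn": "drive_tool", "kwargs": {"deltas": [[[0,0,-0.001],0],[[0,0,0],0],[[0,0,0],0],[[0,0,0],0],[[0,0,0],0],[[0,0,0],0],[[0,0,0],0],[[0,0,0],0]], "gripper": 0}}

```text
time_s: 3.35
eef_pos: [0.4794, -0.192, 0.0029]
eef_rot: [0.006, 0.991, 0.133, 0.01]
wrist_force: [-0.4, 0.7, 0.2]
opening: 0.493
```

```bash
python3 s.py
```

```text
3.35 [ 0.4794 -0.192   0.0029] jaw -1.3042 [-0.4  0.7  0.2] 0.493
```

Gripped at 0.49, about 42 mm. I'll lift it and carry it over the magazine while turning.

>>> {"fn": "drive_tool", "kwargs": {"deltas": [[[0,0,0.03],0],[[0,0,0.045],0],[[0,0,0.045],0],[[0,0,0.045],0.1],[[0,0,0.035],0.14],[[0,0.02,0],0.14],[[0,0.03,0],0.14],[[0,0.03,0],0.14],[[0,0.03,0],0.14],[[0,0.03,0],0.14]]}}

```text
time_s: 4.35
eef_pos: [0.4762, -0.0492, 0.2111]
eef_rot: [0.004, 0.815, 0.579, 0.01]
wrist_force: [0.6, 0.1, 0.2]
opening: 0.5
```

```bash
python3 s.py
```

```text
4.35 [ 0.4762 -0.0492  0.2111] jaw -0.3357 [0.6 0.1 0.2] 0.5
```

>>> {"fn": "drive_tool", "kwargs": {"deltas": [[[0.003,0.03,0],0.12],[[0.002,0.025,0],0.1],[[0,0,0],0],[[0,0,0],0]]}}

```text
time_s: 4.75
eef_pos: [0.48, 0.0113, 0.211]
eef_rot: [0.003, 0.741, 0.671, 0.01]
wrist_force: [-0.6, -0.1, -1.1]
opening: 0.498
```

```bash
python3 s.py scene s2 230 150 400 320
```

```text
4.75 [0.48   0.0113 0.211 ] jaw -0.0994 [-0.6 -0.1 -1.1] 0.498
3.5294117647058822
```

View pics/s2.png

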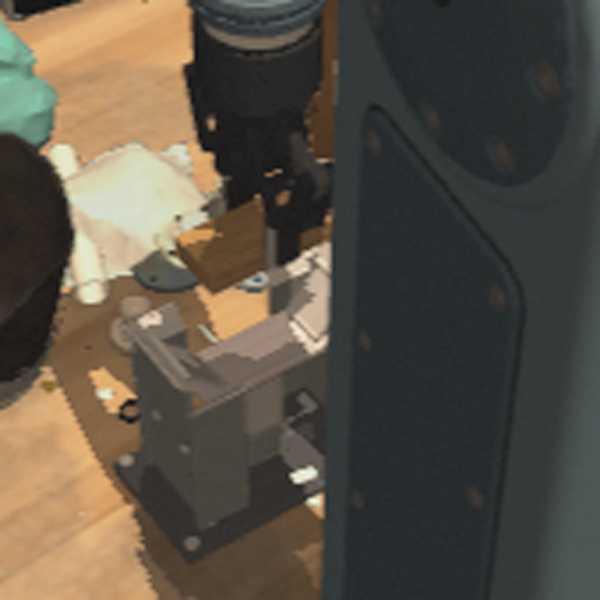

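The block is held flat over the magazine, its near end at crop (215,260). I'll centre it and go down.

>>> {"fn": "drive_tool", "kwargs": {"deltas": [[[0.003,0.006,-0.01],0],[[0,0,-0.02],0],[[0,0,-0.02],0],[[0,0,-0.01],0],[[0,0,0],0]]}}

```text
time_s: 5.3
eef_pos: [0.4836, 0.0143, 0.1472]
eef_rot: [0.003, 0.745, 0.667, 0.01]
wrist_force: [-0.6, -0.1, -1.2]
opening: 0.498
```

```bash
python3 s.py
```

```text
5.3 [0.4836 0.0143 0.1472] jaw -0.1105 [-0.6 -0.1 -1.2] 0.498
```

>>> {"fn": "drive_tool", "kwargs": {"deltas": [[[0,0.003,-0.01],0.014],[[0,0,-0.01],0],[[0,0,-0.01],0],[[0,0,0],0]]}}

```text
time_s: 5.7
eef_pos: [0.4855, 0.0165, 0.1166]
eef_rot: [0.005, 0.741, 0.672, 0.011]
wrist_force: [-1.4, 0.5, -0.8]
opening: 0.498
```

```bash
python3 s.py scene s3 230 150 400 320
```

```text
5.7 [0.4855 0.0165 0.1166] jaw -0.097 [-1.4  0.5 -0.8] 0.498
3.5294117647058822
```

View pics/s3.png

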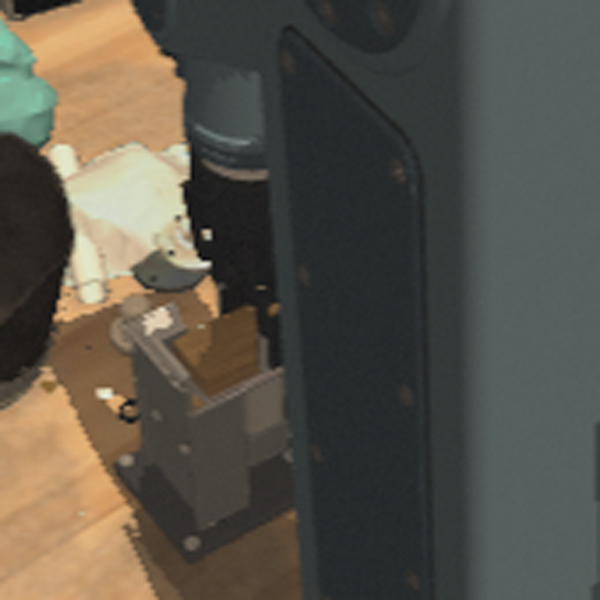

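The block is in the mouth of the magazine, flat. Pushing on down.

>>> {"fn": "drive_tool", "kwargs": {"deltas": [[[-0.002,0.001,-0.01],0],[[0,0,-0.01],0],[[0,0,0],0]]}}

```text
time_s: 6.05
eef_pos: [0.4854, 0.0171, 0.0975]
eef_rot: [0.007, 0.74, 0.672, 0.013]
wrist_force: [0.8, -0.7, -0.2]
opening: 0.502
```

```bash
python3 s.py scene s4 230 150 400 320
```

```text
6.05 [0.4854 0.0171 0.0975] jaw -0.0969 [ 0.8 -0.7 -0.2] 0.502
3.5294117647058822
```

View pics/s4.png

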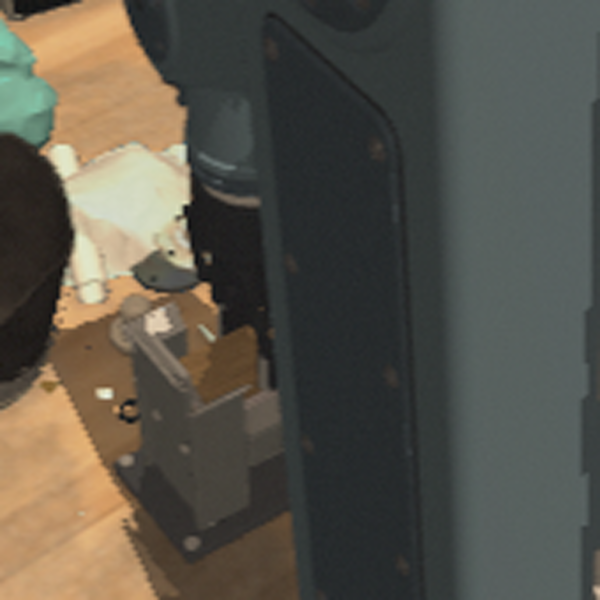

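>>> {"fn": "drive_tool", "kwargs": {"deltas": [[[-0.001,0,-0.01],0],[[0,0,-0.01],0],[[0,0,0],0]]}}

```text
time_s: 6.4
eef_pos: [0.4853, 0.0171, 0.0777]
eef_rot: [0.007, 0.74, 0.672, 0.013]
wrist_force: [-1.7, -1.2, 4.3]
opening: 0.5
```

```bash
python3 s.py scene s5 230 150 400 320
```

```text
6.4 [0.4853 0.0171 0.0777] jaw -0.0969 [-1.7 -1.2  4.3] 0.5
3.5294117647058822
```

View pics/s5.png

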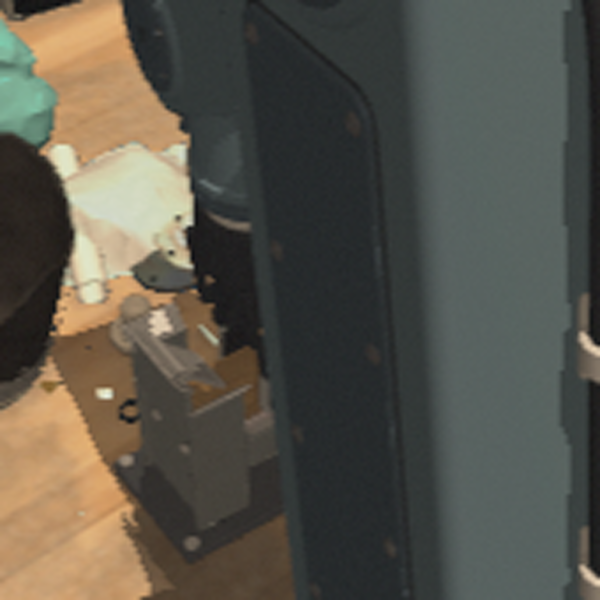

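The near lip now shows over the block at crop (205,370) and the vertical force is 4 N, so the follower is loaded. I'll go slightly deeper and then open.

>>> {"fn": "drive_tool", "kwargs": {"deltas": [[[-0.001,0,-0.003],0],[[0,0,0],0]]}}

```text
time_s: 6.65
eef_pos: [0.485, 0.017, 0.0756]
eef_rot: [0.008, 0.74, 0.672, 0.014]
wrist_force: [-1.3, -0.7, 4.5]
opening: 0.495
```

>>> {"fn": "drive_tool", "kwargs": {"deltas": [[[0,0,0],0],[[0,0,0],0],[[0,0,0],0],[[0,0,0],0],[[0,0,0],0],[[0,0,0],0]], "gripper": 1.0}}

```text
time_s: 7.25
eef_pos: [0.4837, 0.0173, 0.0746]
eef_rot: [0.007, 0.74, 0.672, 0.013]
wrist_force: [0.1, 0.4, -0.1]
opening: 0.999
```

```bash
python3 s.py
```

```text
7.25 [0.4837 0.0173 0.0746] jaw -0.0966 [ 0.1  0.4 -0.1] 0.999
```

Released, forces are near zero. Retract, then look.

>>> {"fn": "drive_tool", "kwargs": {"deltas": [[[0,0,0.03],0],[[0,0,0.04],0],[[0,0,0.04],0],[[0,0,0.04],0],[[0,0.03,0.01],-0.1],[[0,0.04,0],-0.14],[[0,0.04,0],-0.14],[[0,0.04,0],-0.14],[[0,0.04,0],-0.14],[[0,0.03,0],-0.14]]}}

```text
time_s: 8.25
eef_pos: [0.4819, 0.2314, 0.2421]
eef_rot: [0.011, 0.944, 0.33, 0.012]
wrist_force: [-0.6, 0.7, -0.7]
opening: 0.999
```

```bash
python3 s.py top t6 230 185 360 285; python3 s.py scene s6 230 150 400 320
```

```text
8.25 [0.4819 0.2314 0.2421] jaw -0.8974 [-0.6  0.7 -0.7] 0.999
6.0
8.3 [0.4815 0.235  0.2421] jaw -0.9073 [-2.8  1.5 -0.7] 1.003
3.5294117647058822
```

View pics/t6.png

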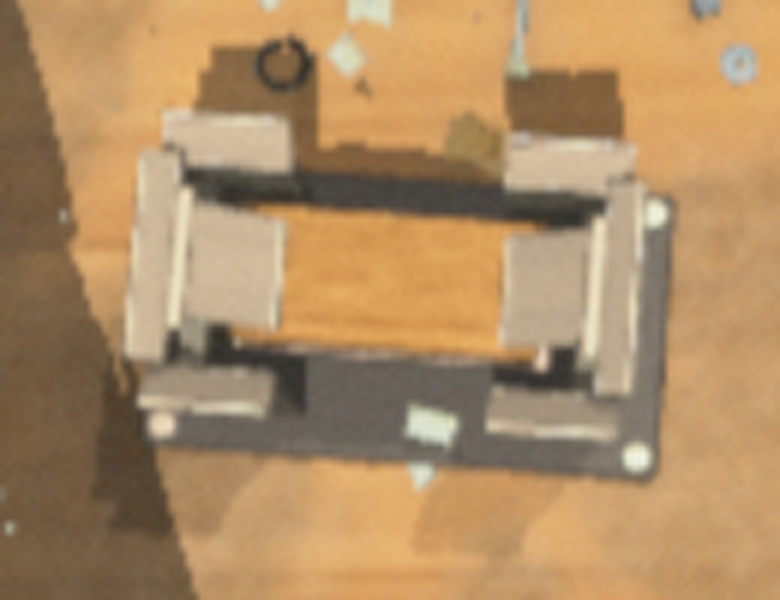

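View pics/s6.png

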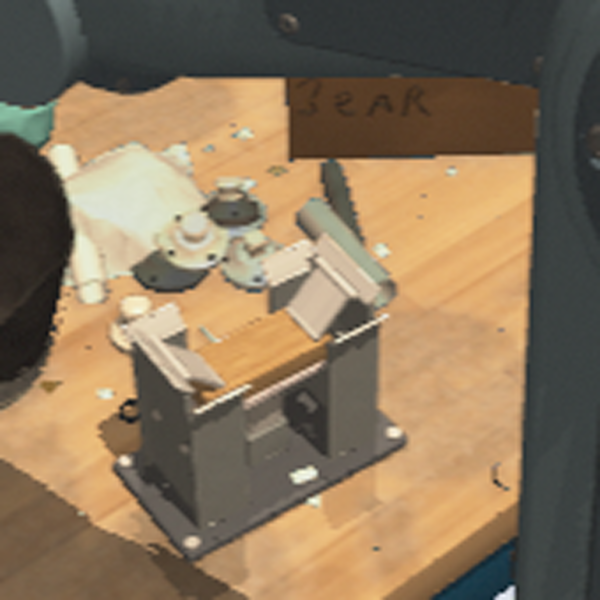

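Block B is in: both lips lie over its ends, at crop (235,265) and (545,290) in the top view. Next is block A.

>>> {"fn": "drive_tool", "kwargs": {"deltas": [[[-0.004,0.02,-0.02],-0.14],[[-0.003,0.015,-0.03],-0.14],[[-0.002,0.008,-0.03],-0.14],[[0,0,-0.03],-0.13],[[0,0,-0.02],-0.12],[[0,0,0],0]]}}

```text
time_s: 8.95
eef_pos: [0.4728, 0.2744, 0.1088]
eef_rot: [0.017, 1.0, -0.001, 0.009]
wrist_force: [-0.7, 0.7, 0.2]
opening: 0.999
```

```bash
python3 s.py scene s7 150 280 320 400;python3 s.py top t7 110 190 230 280; 
```

```text
8.95 [0.4728 0.2744 0.1088] jaw -1.5722 [-0.7  0.7  0.2] 0.999
4.705882352941177
9.0 [0.4737 0.2747 0.1102] jaw -1.5693 [ 0.3 -0.1  0.3] 1.003
6.666666666666667
```

View pics/s7.png

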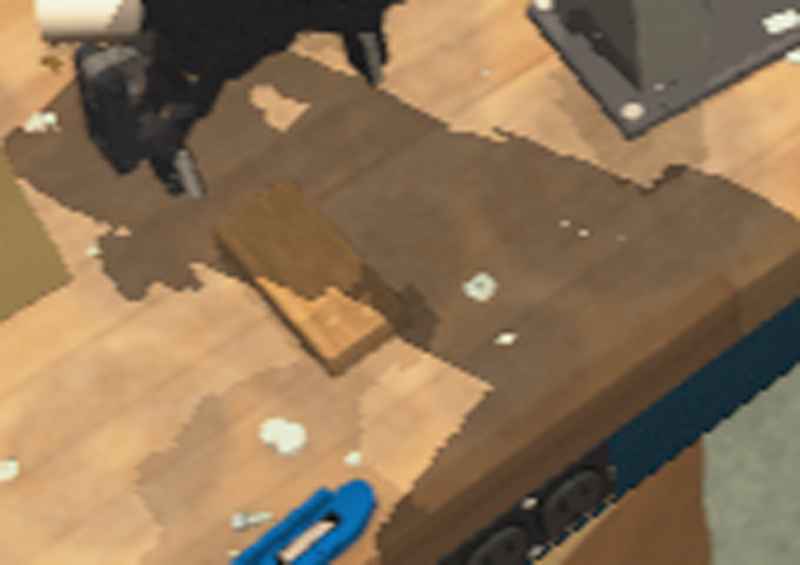

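View pics/t7.png

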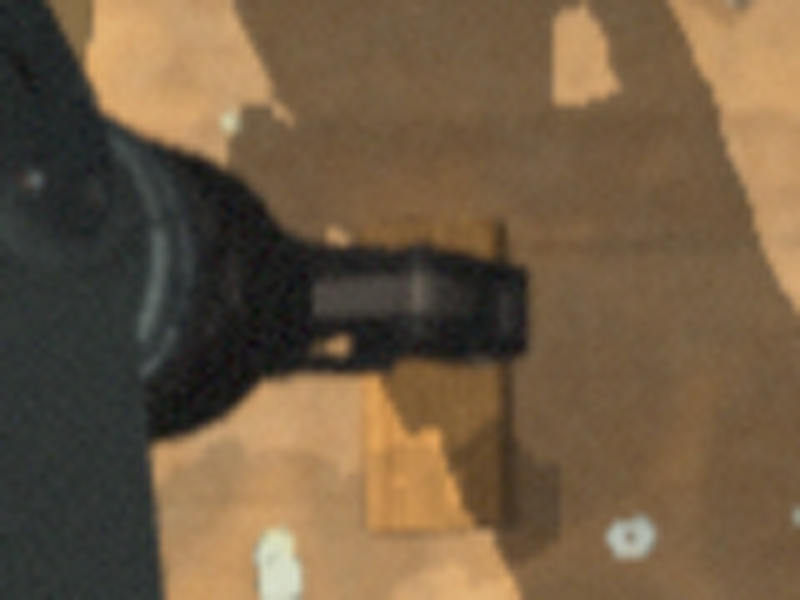

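Block A lies clear between the open fingers, at (435,380) in the top crop. Correcting and going down.

>>> {"fn": "drive_tool", "kwargs": {"deltas": [[[-0.001,0.004,-0.025],-0.018],[[0,0,-0.025],0],[[0,0,-0.02],0],[[0,0,-0.01],0],[[0,0,0],0],[[0,0,0],0]]}}

```text
time_s: 9.65
eef_pos: [0.4833, 0.28, 0.0413]
eef_rot: [0.013, 1.0, -0.0, 0.021]
wrist_force: [0.3, -0.6, 0.0]
opening: 0.997
```

```bash
python3 s.py
```

```text
9.65 [0.4833 0.28   0.0413] jaw -1.5714 [ 0.3 -0.6  0. ] 0.997
```

>>> {"fn": "drive_tool", "kwargs": {"deltas": [[[-0.01,0,-0.01],-0.016],[[0,0,-0.01],0],[[0,0,0],0],[[0,0,0],0]]}}

```text
time_s: 10.05
eef_pos: [0.4744, 0.2807, 0.0229]
eef_rot: [0.013, 1.0, -0.008, 0.023]
wrist_force: [-0.7, 0.5, -0.1]
opening: 0.999
```

```bash
python3 s.py
```

```text
10.05 [0.4744 0.2807 0.0229] jaw -1.5873 [-0.7  0.5 -0.1] 0.999
```

>>> {"fn": "drive_tool", "kwargs": {"deltas": [[[-0.003,-0.001,-0.01],0],[[0,0,-0.008],0],[[0,0,0],0],[[0,0,0],0]]}}

```text
time_s: 10.45
eef_pos: [0.4711, 0.2797, 0.0032]
eef_rot: [0.013, 1.0, -0.008, 0.023]
wrist_force: [0.8, -0.1, 0.5]
opening: 1.001
```

```bash
python3 s.py
```

```text
10.45 [0.4711 0.2797 0.0032] jaw -1.587 [ 0.8 -0.1  0.5] 1.001
```

>>> {"fn": "drive_tool", "kwargs": {"deltas": [[[0.001,0,0],0],[[0,0,0],0],[[0,0,0],0],[[0,0,0],0],[[0,0,0],0],[[0,0,0],0],[[0,0,0],0],[[0,0,0],0]], "gripper": 0}}

```text
time_s: 11.25
eef_pos: [0.4731, 0.2799, 0.0041]
eef_rot: [0.012, 1.0, -0.008, 0.024]
wrist_force: [-0.3, 0.1, -0.1]
opening: 0.503
```

>>> {"fn": "drive_tool", "kwargs": {"deltas": [[[0,0,0.02],0],[[0,0,0.03],0],[[0,0,0.03],0],[[0,0,0.03],0],[[0,0,0.03],0],[[0,0,0.03],0],[[0,0,0.03],0],[[0,0,0],0]]}}

```text
time_s: 12.05
eef_pos: [0.4691, 0.2784, 0.2094]
eef_rot: [0.013, 1.0, -0.008, 0.021]
wrist_force: [-0.1, 0.7, -0.2]
opening: 0.5
```

```bash
python3 s.py
```

```text
12.05 [0.4691 0.2784 0.2094] jaw -1.5872 [-0.1  0.7 -0.2] 0.5
```

>>> {"fn": "drive_tool", "kwargs": {"deltas": [[[0.001,-0.024,0],0.13],[[0.001,-0.024,0],0.13],[[0.001,-0.024,0],0.13],[[0.001,-0.024,0],0.13],[[0.001,-0.024,0],0.13],[[0.001,-0.024,0],0.13],[[0.001,-0.024,0],0.13],[[0.001,-0.024,0],0.13],[[0.001,-0.024,0],0.13],[[0.001,-0.024,0],0.13]]}}

```text
time_s: 13.05
eef_pos: [0.4738, 0.0327, 0.2026]
eef_rot: [-0.005, 0.784, 0.621, 0.021]
wrist_force: [0.1, -0.2, -1.2]
opening: 0.501
```

>>> {"fn": "drive_tool", "kwargs": {"deltas": [[[0,-0.01,0],0.08],[[0,0,0],0.06],[[0,0,0],0],[[0,0,0],0]]}}

```text
time_s: 13.45
eef_pos: [0.472, 0.019, 0.1991]
eef_rot: [-0.008, 0.738, 0.675, 0.019]
wrist_force: [0.3, -0.6, -0.1]
opening: 0.5
```

```bash
python3 s.py scene s8 230 150 400 320
```

```text
13.45 [0.472  0.019  0.1991] jaw -0.0888 [ 0.3 -0.6 -0.1] 0.5
3.5294117647058822
```

View pics/s8.png

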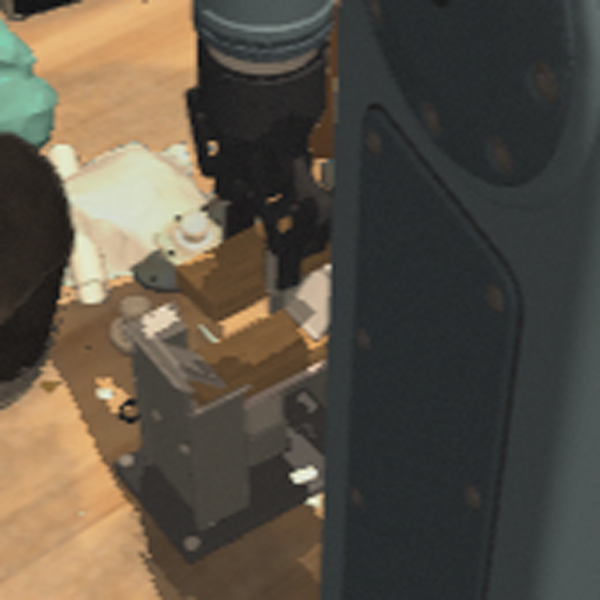

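Block A is held flat over the magazine, its near end at crop (215,285), with B below the lips. x is 11 mm short, so I'll correct that and go down.

>>> {"fn": "drive_tool", "kwargs": {"deltas": [[[0.011,-0.001,0],-0.007],[[0,0,-0.015],0],[[0,0,-0.015],0],[[0,0,-0.015],0],[[0,0,0],0]]}}

```text
time_s: 14.0
eef_pos: [0.4868, 0.0195, 0.1533]
eef_rot: [-0.006, 0.741, 0.671, 0.02]
wrist_force: [-0.4, 0.2, -1.9]
opening: 0.501
```

```bash
python3 s.py
```

```text
14.0 [0.4868 0.0195 0.1533] jaw -0.0987 [-0.4  0.2 -1.9] 0.501
```

>>> {"fn": "drive_tool", "kwargs": {"deltas": [[[-0.004,-0.002,-0.01],0.003],[[0,0,-0.01],0],[[0,0,-0.01],0],[[0,0,0],0]]}}

```text
time_s: 14.4
eef_pos: [0.486, 0.0162, 0.1243]
eef_rot: [-0.003, 0.74, 0.672, 0.021]
wrist_force: [-1.7, 0.4, 0.1]
opening: 0.496
```

```bash
python3 s.py
```

```text
14.4 [0.486  0.0162 0.1243] jaw -0.0958 [-1.7  0.4  0.1] 0.496
```

>>> {"fn": "drive_tool", "kwargs": {"deltas": [[[-0.002,0.001,-0.01],0],[[0,0,-0.01],0],[[0,0,-0.01],0],[[0,0,0],0]]}}

```text
time_s: 14.8
eef_pos: [0.4874, 0.0163, 0.0963]
eef_rot: [-0.0, 0.74, 0.672, 0.024]
wrist_force: [-0.9, -1.1, 2.8]
opening: 0.501
```

```bash
python3 s.py scene s9 230 150 400 320
```

```text
14.8 [0.4874 0.0163 0.0963] jaw -0.0968 [-0.9 -1.1  2.8] 0.501
3.5294117647058822
```

View pics/s9.png

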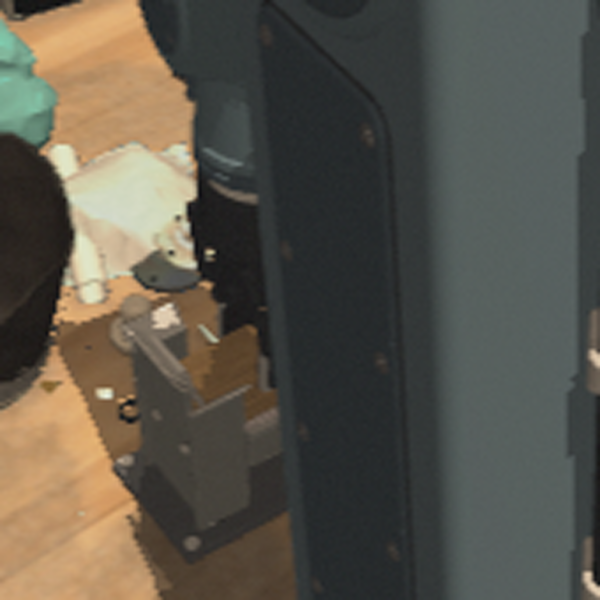

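Block A is passing the lips, its end at crop (215,375). I'll keep pushing, a bit deeper than last time.

>>> {"fn": "drive_tool", "kwargs": {"deltas": [[[-0.003,0.001,-0.01],0],[[0,0,-0.01],0],[[0,0,-0.004],0],[[0,0,0],0]]}}

```text
time_s: 15.25
eef_pos: [0.487, 0.0168, 0.0751]
eef_rot: [0.002, 0.74, 0.672, 0.025]
wrist_force: [-4.4, 0.2, 11.3]
opening: 0.5
```

```bash
python3 s.py scene s10 230 150 400 320
```

```text
15.25 [0.487  0.0168 0.0751] jaw -0.0962 [-4.4  0.2 11.3] 0.5
3.5294117647058822
```

View pics/s10.png

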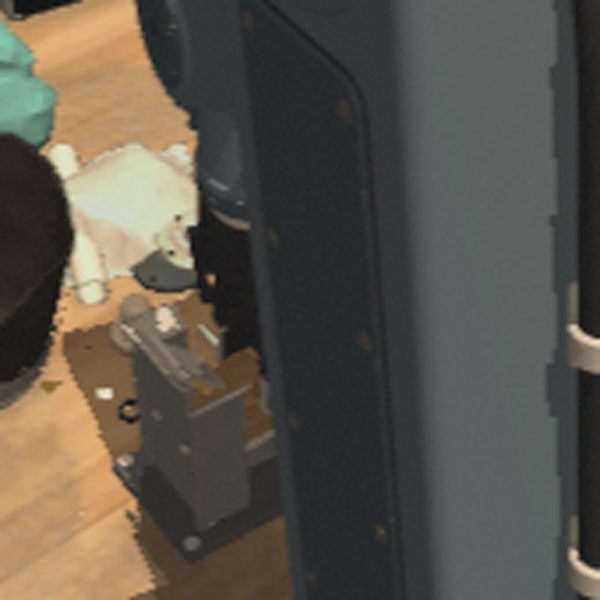

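The near lip has snapped over, at crop (205,370). I'll go 3 mm deeper to be sure of the far lip.

>>> {"fn": "drive_tool", "kwargs": {"deltas": [[[-0.003,0,-0.004],0],[[0,0,0],0]]}}

```text
time_s: 15.5
eef_pos: [0.4879, 0.0168, 0.076]
eef_rot: [0.004, 0.74, 0.672, 0.028]
wrist_force: [-1.3, 0.3, 4.8]
opening: 0.496
```

```bash
python3 s.py
```

```text
15.5 [0.4879 0.0168 0.076 ] jaw -0.0961 [-1.3  0.3  4.8] 0.496
```

>>> {"fn": "drive_tool", "kwargs": {"deltas": [[[0,0,0],0],[[0,0,0],0],[[0,0,0],0],[[0,0,0],0],[[0,0,0],0],[[0,0,0],0]], "gripper": 1.0}}

```text
time_s: 16.1
eef_pos: [0.4874, 0.0173, 0.0751]
eef_rot: [0.003, 0.74, 0.672, 0.027]
wrist_force: [-0.1, -0.3, 0.0]
opening: 1.003
```

```bash
python3 s.py
```

```text
16.1 [0.4874 0.0173 0.0751] jaw -0.0957 [-0.1 -0.3  0. ] 1.003
```

>>> {"fn": "drive_tool", "kwargs": {"deltas": [[[-0.002,0,0.03],0],[[0,0,0.04],0],[[0,0,0.04],0],[[0,0,0.04],0],[[0,0.03,0.01],0],[[0,0.04,0],0],[[0,0.04,0],0],[[0,0.04,0],0],[[0,0.04,0],0],[[0,0.03,0],0]]}}

```text
time_s: 17.1
eef_pos: [0.4818, 0.2419, 0.2403]
eef_rot: [0.002, 0.743, 0.669, 0.027]
wrist_force: [0.7, -1.0, -0.1]
opening: 0.999
```

```bash
python3 s.py top t11 230 185 360 285; python3 s.py scene s11 230 150 400 320; python3 - <<'E'
from h import *
a=load("top0")["frame"].astype(int);b=load("t11")["frame"].astype(int)
Y=lambda f:(f[...,0]>190)&(f[...,1]>190)&(f[...,2]<150)
for f in(a,b):
    y,x=np.nonzero(Y(f)[205:260,445:495]);print(x.mean()+445,y.mean()+205,len(x))
E
```

```text
17.1 [0.4818 0.2419 0.2403] jaw -0.1054 [ 0.7 -1.  -0.1] 0.999
6.0
17.15 [0.4814 0.2453 0.2404] jaw -0.1038 [-2.5  1.5 -0.3] 1.003
3.5294117647058822
468.0245283018868 233.03584905660378 530
468.12453531598516 233.18773234200745 538
```

View pics/t11.png

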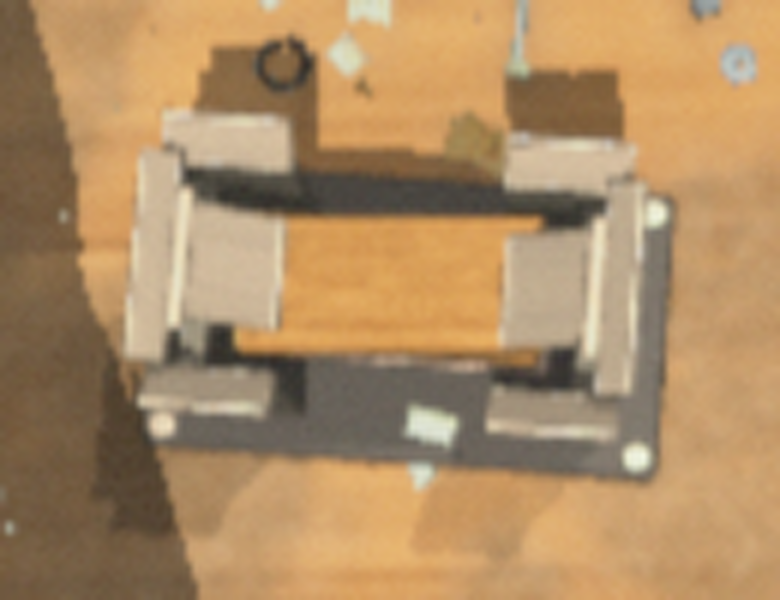

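View pics/s11.png

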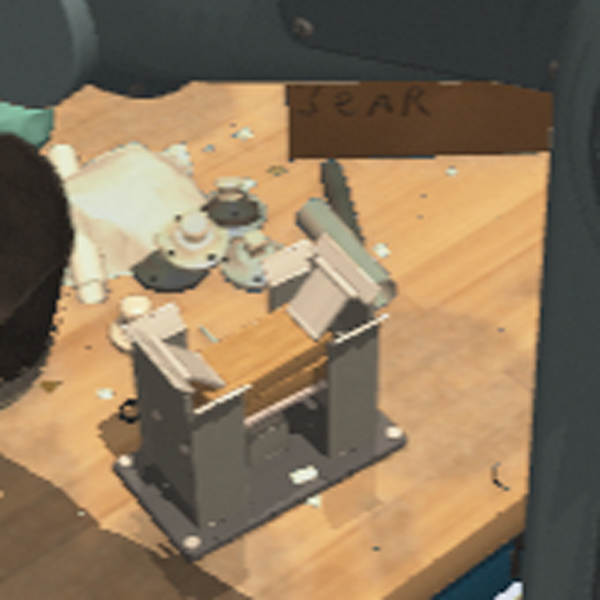

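Both blocks show stacked in the side opening (crop (290,365) and (290,385)). Both lips lie over the top one in the top view, and the offcut hasn't moved. I'll let the arm settle and hand in.

>>> {"fn": "drive_tool", "kwargs": {"deltas": [[[0,0,0.02],0],[[0,0,0],0],[[0,0,0],0],[[0,0,0],0]]}}

```text
time_s: 17.6
eef_pos: [0.4803, 0.2415, 0.2578]
eef_rot: [0.001, 0.742, 0.67, 0.025]
wrist_force: [-0.3, -0.1, 0.3]
opening: 0.995
```

```bash
python3 s.py; python3 -c "
from bench import hand_in;print(hand_in())"
```

```text
17.6 [0.4803 0.2415 0.2578] jaw -0.101 [-0.3 -0.1  0.3] 0.995
the job is handed in; nothing more can be done
None
```

Both full-length blocks are in the magazine, the second lying on the first. I pushed block_b in first, then block_a, each held flat across its 44 mm. I handed the job in at about 17.6 s; no verdict came back.

- **Last pictures:** both views show the two blocks stacked flat, with both sprung lips over the ends of the top one. I judged this by eye and did not measure the blocks' heights. The arm was clear, with wrist force near zero.
- **Offcut:** its centre in the top view moved about 0.2 px, well under 1 mm.
- **What disagreed:** the tool drifted out of vertical by up to about 0.05 rad, which the moves I had could not correct. On the second block, the last 4 mm push did not go any deeper, and the TCP stayed near z = 0.075 m. The vertical force peaked at about 11 N there. I released anyway, and the pictures afterwards showed both lips closed.

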